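Nest two interlocking blocks against the ledge of a tilting plate

ROBOT

A 6-joint arm with a two-finger parallel gripper is mounted at the origin on the work surface. World frame = base frame: x ahead of the robot, y to its left, z up, the work surface at z = 0. Lengths are in m, angles in rad, forces in N, time in s.
With the tool pointing down it reaches from about 0.35 to 0.775 m from the base axis. Payload 5.5 kg.
Tool frame: the origin (TCP) lies midway between the tips of the shut fingers; the grasp point (between the pads) lies grip_point_offset behind it (grip_point_offset is the distance from the TCP to the grasp point, in m); z points along the fingers, y is the direction in which the jaws open and shut (so a half turn about z gives the same grasp; the last joint's range is limited). The gripper opens to 85 mm and grips with 20 to 120 N. Pads are 22 mm wide; open, the fingers measure 114 mm over their backs; the gripper's body (76 mm by 85 mm) begins 54 mm behind the grasp point. The pads swing forward as they close: fully open they stand 13 mm farther back than shut.
Start: joints at [1.009, 0.313, 0.046, 1.304, 0, 1.431], TCP at [0.235, 0.525, 0.231] pointing down, gripper open.
Joint ranges: [-2.76, 2.76], [-0.86, 1.69], [-1.03, 1.26], [-2.2, 2.34], [-1.47, 1.5], [-3.14, 3.14]. Speed limits (rad/s): [2.57, 2.57, 3.14, 3.14, 3.14, 3.14].

INTERFACE

Orientations are given as a unit quaternion [w, x, y, z].
In Python, from workcell import * gives the robot as it stands.
- The arm moves only by the tool send_rows, never from a script. Its argument "series" is one flat list of numbers, 7 for each row, row after row: the shift along the tool's x, y, z in cm, then the turn, a rotation vector about the tool's x, y, z in degrees, then the opening, from 0 (shut) to 1 (fully open). A call has 1 to 10 rows; each row is the pose to reach, as a shift and turn from the pose commanded when the call began, along the tool's axes at that moment; what a row does not reach only later rows make up. A row lasts 1/12 s, in which the tool goes at most 41.7 mm and 7.16 degrees, less where a joint would pass 70% of its speed; a pose out of reach is approached as far as the arm can. A call with a gripper value outside its range is refused whole. The fingers move at their own pace and stop on an object; "newtons" is the grip in N (left out, the last holds). Time passes only in rows, so rows that repeat a pose let the fingers close. It gives the time, the measured TCP pose, the force and the opening at its end, in the units of the state.
- get_state(): the state, without advancing time (a new reading comes with each control period).
- read_camera(name): name is "scene" or "top"; returns the picture (480x640x3 uint8, blue, green, red); there is no depth.
- camera_info(name): a dict with "K" (3x3 intrinsics, pixels), "xyz" and "attitude" of the camera in the world. Camera axes: x right, y down, z forward; pixel columns grow to the right and rows downward; lengths in m; the calibration is good to about 2 mm. A picture is of the moment at which its call begins. camera_info takes no time and is no camera call.
- hand_in(): hands the job in, once; it reports no verdict.
Trained networks look in the newest picture that a camera, given by its name, has taken for a name from the list of things; names that differ only in an ending like _2 or _b are one class to them, and where a whole thing is asked for, a point or a joint stands for the part that bears it (a point fixed in the world has none). Each returns a list of dicts, best first, with "p" (0 to 1); they miss things now and then, are a little off and sometimes report something else, mostly with a low value. They report only what shows in the picture. A call takes as long as a camera call. They do not tell look-alikes from the thing itself.
- silhouettes(camera, label): "pixels" (480x640 bool, what is visible of it) and "box" ([left, top, width, height] in pixels, round what is visible of it).
The state is a dict: "clock": time; "joint_pos": joint angles; "qvel": joint speeds; "tau": joint torques, N m; "tcp_pos": TCP position; "orientation": TCP orientation; "wrist_force": force on the tool from outside, world axes, zero at the start; "ft_torque": the same for the moment, N m; "finger_gap": finger opening in m.
Only numpy, scipy, OpenCV 4.12 (cv2) and the standard library are available. Lean on these libraries where they do the work, as an engineer would, in place of code of your own. Each camera call takes 0.05 s, during which the arm holds its last target. There are 200 camera calls.

TASK

Set the two notched aluminium blocks on the sloping plate for inspection. First lay the longer block flat on the slope, its wide notch around the ledge's tongue, press it home against the ledge with a push of about 10 N (never over 40) and let go; then lay the shorter block flat above it, tongue in the upper notch, and press it home against the longer block likewise. Set them down without dropping them, do not change the plate's angle or disturb the instruments, and leave both blocks at rest, fully home.

Things in the scene. Friction and masses are not known exactly. Their poses are not given: they have to be found in the camera images.
- tilt_plate (a joint): Tilt of the sloping steel plate from level, rad (0.42 to 0.60). Hinged along its low edge on a fixed dark base 200 x 110 x 30 mm; a stiff clamp holds it (gives only above about 55 N m). Plate 200 mm up the slope, 110 wide, 16 thick. Two dark cheeks stand outside its long edges, 56 mm from the middle line, not above its surface.
- ledge: Dark steel ledge fixed on the plate. Origin: on the plate's upper surface, mid-width, at the foot of the ledge's uphill face. Axes: x up the slope, y across (left looking uphill), z square out of the plate. A bar across the low edge, 14 mm high, 12 thick; mid-width a tongue 30 mm wide (y), 12 high, sticks out 16 mm uphill, lying on the plate. The fixture's place and heading vary.
- plate_head (a point): Middle of the plate's top edge, on the upper surface, 188 mm uphill of ledge's origin. Same axes.
- lower_block: Longer aluminium block, 0.3-0.5 kg. Origin centre of underside, x along, z up. Slab 100 (x) x 66 x 15 mm thick; through-notch mid each end, 18 mm deep: 34 wide at -x (foot), 25 wide at +x. Grip rib on top, centred, 60 (x) x 28 (y), 15 to 43 mm above the underside. In place +x points uphill. Starts flat on the table, any way round. May or may not slide on the slope by itself.
- lower_foot (a point): Point on lower_block: middle of the end with the wide notch (the -x end's line, 50 mm from the centre), at the underside. Same axes as the block.
- lower_top (a point): Point on lower_block: middle of the end with the narrow notch (+x end's line, 50 mm from the centre), at the underside. Same axes as the block.
- upper_block: Shorter aluminium block, 0.25-0.4 kg. Origin centre of the slab's underside, z up. Slab 70 (x) x 66 x 15 mm thick; from mid -x end a tongue 21 wide, 15 thick sticks out 15 mm. Grip rib on top, centred on the slab, 50 (x) x 28 (y), 15 to 43 mm above the underside. In place the tongue (-x) points downhill. Starts flat on the table, any way round. May or may not slide by itself.
- upper_foot (a point): Point on upper_block: middle of the shoulder line (slab's -x end, 35 mm from the origin, at the root of the tongue), at the underside. Same axes as the block.
- caliper: Bystander: a caliper lying flat, 230 mm long; origin under its middle.
- ring_gauge: Bystander: a dark steel ring, 110 mm across, 28 mm high; origin under its centre.
- small_ring: Bystander: a steel ring, 60 mm across, 20 mm high, near the blocks; origin under its centre.
- micrometer: Bystander: an outside micrometer lying flat, about 130 mm long; origin under the gap.
- bore_gauge: Bystander: a bore gauge lying down, about 230 mm long, 48 mm high; origin under its middle.
Mind the look-alikes: they are no part of the job. What is shaped like the lower_block but orange or purple is not meant.

How it is judged:
By the outcome, as a careful person would: the job done as asked, in the order asked, and still so for the second after the job is handed in, with the robot touching nothing.
It also fails if it takes over 67 s, if anything falls off the work surface, if the arm or the gripper's body presses on something with over 40 N, if the wrist force passes 120 N, or if a joint passes its speed limit or range.

## Working session

There is one attempt and no reset: what is moved stays moved. The work goes in short steps, Python scripts to look and compute and a tool call to move; the robot and the scene stay as the last step left them, time stands still between calls to the robot, and variables do not carry over. Pictures are saved under pics/ and viewed, about 8 in all and at most 12, crops included, and the job is handed in when it is done.

Besides the shell and the picture viewer there is one more tool, called as name(argument=value, ...), one argument or row to a line, values as JSON. send_rows: Moves the arm, as the interface text tells. Its arguments: {"type":"object","properties":{"series":{"type":"array"},"newtons":{"type":"number"}},"required":["series"]}

```bash
mkdir -p pics; ls; python3 - <<'E'
from workcell import *
import cv2
s=get_state();print(s)
for c in("scene","top"):
    print(c,camera_info(c)); cv2.imwrite(f"pics/{c}0.png",read_camera(c))
print(get_state()['clock'])
E
```

```text
pics
{'clock': 0.0, 'joint_pos': array([ 1.00940036e+00,  3.13998254e-01,  4.49571183e-02,  1.30359298e+00,
       -2.64970740e-05,  1.43119767e+00]), 'qvel': array([-7.29347759e-04, -9.23615315e-04, -1.66384810e-03, -2.55252766e-03,
       -3.56638359e-05, -5.06567583e-04]), 'tau': array([-1.29511362e-03, -4.80633116e+01,  2.98530811e+01,  1.95570441e-02,
       -3.32066011e-04,  2.16820524e-05]), 'tcp_pos': array([0.23514148, 0.52415264, 0.23040115]), 'orientation': array([-3.03073393e-04,  2.09338627e-01,  9.77842776e-01, -8.67577522e-04]), 'wrist_force': array([-0.09987059, -1.02938962,  0.13328336]), 'ft_torque': array([ 0.02483874,  0.04064413, -0.02096512]), 'finger_gap': 0.08560745014309121}
scene {'K': array([[549.73770725,   0.        , 317.5993778 ],
       [  0.        , 549.73770725, 232.40900423],
       [  0.        ,   0.        ,   1.        ]]), 'xyz': array([1.22914252, 0.62347903, 0.7402567 ]), 'attitude': array([-0.1750787 ,  0.3346649 ,  0.83414143, -0.40193896])}
top {'K': array([[592.49229097,   0.        , 324.12038644],
       [  0.        , 592.49229097, 244.13697635],
       [  0.        ,   0.        ,   1.        ]]), 'xyz': array([0.4408796 , 0.01659255, 1.30913185]), 'attitude': array([ 0.04786831, -0.69872574,  0.7123154 , -0.04580111])}
0.1
```

View pics/top0.png

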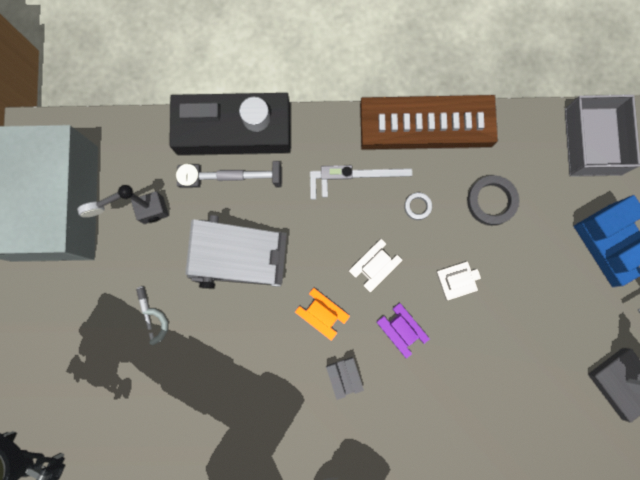

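View pics/scene0.png

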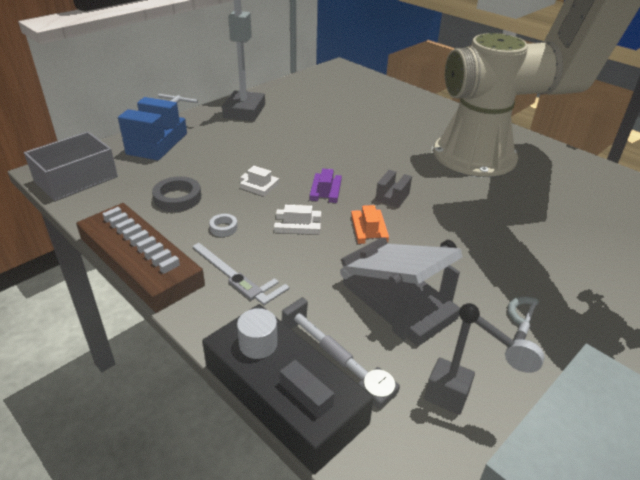

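Top view: candidates for lower_block are white (376,265), orange (322,314) and purple (404,330). White is the one. upper_block is white at (459,281). The dark item at (345,376) is neither. The fixture is at (237,252), with its ledge at (280,255), so uphill is image-left.

```bash
cat > h.py <<'E'
import numpy as np, cv2
from scipy.spatial.transform import Rotation as R
from scipy.optimize import minimize
from workcell import *
def rq(q): return R.from_quat(np.r_[q[1:],q[0]])
CI={c:camera_info(c) for c in("scene","top")}
def proj(c,P):
    ci=CI[c]; p=rq(ci["attitude"]).inv().apply(np.atleast_2d(P)-ci["xyz"]); p=p@ci["K"].T
    return p[:,:2]/p[:,2:]
def box(x0,x1,y0,y1,z0,z1): return np.array([[x,y,z] for x in(x0,x1) for y in(y0,y1) for z in(z0,z1)])*1e-3
LOWER=[box(-32,32,-33,33,0,15),box(-50,-32,17,33,0,15),box(-50,-32,-33,-17,0,15),box(32,50,12.5,33,0,15),box(32,50,-33,-12.5,0,15),box(-30,30,-14,14,15,43)]
UPPER=[box(-35,35,-33,33,0,15),box(-50,-35,-10.5,10.5,0,15),box(-25,25,-14,14,15,43)]
PLATE=[box(-12,188,-55,55,-16,0)]
LEDGE=[box(-12,0,-55,55,0,14),box(0,16,-15,15,0,12)]
S=8
def render(c,parts,Rm,t):
    m=np.zeros((480,640),np.uint8)
    for b in parts:
        h=cv2.convexHull((proj(c,Rm.apply(b)+t)*S).round().astype(np.int32))
        cv2.fillConvexPoly(m,h,255,cv2.LINE_AA,3)
    return m/255.
def flat(p): return R.from_euler('z',p[2]),np.r_[p[0],p[1],0]
def slope(p): return R.from_euler('ZY',[p[3],-p[4]]),np.r_[p[:3]]
def cost(p,f,items):
    Rm,t=f(p); return sum(np.abs(render(c,parts,Rm,t)-m).sum()/m.sum() for c,parts,m in items)
def fit(f,p0,items,d):
    d=np.array(d); 
    r=None;p=np.array(p0,float)
    for k in(1,.3,.1):
        sim=np.vstack([p]+[p+k*d[i]*np.eye(len(p))[i] for i in range(len(p))])
        r=minimize(cost,p,args=(f,items),method='Nelder-Mead',options=dict(initial_simplex=sim,maxiter=250,xatol=1e-5,fatol=1e-5));p=r.x
    return p,r.fun
def ray(c,uv,z):
    ci=CI[c]; d=rq(ci["attitude"]).apply(np.linalg.inv(ci["K"])@np.r_[uv,1.]); return ci["xyz"]+d*(z-ci["xyz"][2])/d[2]
E
python3 - <<'E'
from h import *
im={c:read_camera(c) for c in CI}
M={}
for c in CI:
    for l in("lower_block","upper_block","tilt_plate","ledge","small_ring","ring_gauge","caliper","micrometer","bore_gauge"):
        for k,d in enumerate(silhouettes(c,l)):
            b=np.array(d["box"]); m=d["pixels"]; 
            print(c,l,k,round(d["p"],2),b.round(),m.sum(),im[c][m].mean(0).round(), ray(c,b[:2]+b[2:]/2,.01)[:2].round(3))
            M[f"{c}:{l}:{k}"]=m
np.savez_compressed("m.npz",**M)
print(get_state()['clock'])
E
```

```text
scene lower_block 0 0.85 [350. 209.  37.  36.] 978 [ 76. 123. 202.] [0.467 0.029]
scene lower_block 1 0.74 [310. 170.  33.  31.] 738 [143.  76. 117.] [ 0.42  -0.148]
scene lower_block 2 0.62 [273. 205.  46.  27.] 1151 [173. 177. 179.] [ 0.565 -0.102]
scene upper_block 0 0.89 [240. 166.  36.  31.] 737 [172. 176. 178.] [ 0.529 -0.276]
scene upper_block 1 0.21 [340. 237. 120.  50.] 3597 [147. 145. 144.] [0.508 0.15 ]
scene tilt_plate 0 0.89 [343. 238. 120.  44.] 3638 [146. 145. 144.] [0.5   0.152]
scene tilt_plate 1 0.5 [280. 300. 120. 107.] 2355 [155. 156. 155.] [0.768 0.23 ]
scene small_ring 0 0.81 [208. 213.  28.  22.] 480 [148. 146. 145.] [ 0.698 -0.195]
scene ring_gauge 0 0.87 [154. 173.  49.  40.] 1273 [81. 81. 82.] [ 0.701 -0.362]
scene caliper 0 0.44 [208. 215.  28.  21.] 463 [148. 147. 145.] [ 0.699 -0.192]
scene micrometer 0 0.87 [502. 300.  33.  43.] 680 [125. 126. 122.] [0.478 0.401]
scene bore_gauge 0 0.77 [279. 299. 123. 110.] 2536 [154. 154. 154.] [0.768 0.231]
top lower_block 0 0.9 [351. 240.  51.  51.] 1165 [239. 242. 244.] [ 0.563 -0.096]
top lower_block 1 0.87 [376. 307.  54.  52.] 1209 [209.  97. 171.] [ 0.417 -0.148]
top lower_block 2 0.55 [177. 160. 103.  27.] 1393 [169. 169. 169.] [0.778 0.23 ]
top upper_block 0 0.96 [438. 262.  43.  37.] 1121 [230. 234. 236.] [ 0.528 -0.276]
top tilt_plate 0 0.68 [185. 216. 104.  77.] 5377 [183. 180. 178.] [0.595 0.211]
top ledge 0 0.96 [268. 235.  17.  51.] 550 [95. 94. 95.] [0.58  0.123]
top ledge 1 0.6 [352. 240.  54.  52.] 1184 [239. 242. 244.] [ 0.564 -0.101]
top small_ring 0 0.63 [406. 195.  30.  24.] 415 [192. 191. 190.] [ 0.694 -0.197]
top ring_gauge 0 0.84 [468. 175.  51.  51.] 1337 [98. 97. 98.] [ 0.705 -0.36 ]
top caliper 0 0.61 [351. 238.  49.  54.] 1143 [240. 243. 244.] [ 0.566 -0.093]
top micrometer 0 0.68 [139. 288.  28.  57.] 644 [132. 133. 129.] [0.463 0.396]
top bore_gauge 0 0.87 [174. 159. 108.  29.] 1484 [166. 167. 167.] [0.778 0.231]
1.1
```

```bash
cat > f1.py <<'E'
from h import *
M=np.load("m.npz"); im={c:cv2.imread(f"pics/{c}0.png") for c in CI}
def bright(c,k,n=4):
    d=cv2.dilate(M[k].astype(np.uint8),np.ones((2*n+1,)*2))>0
    g=im[c].min(2).astype(float); lo=np.median(g[d&~(cv2.dilate(M[k].astype(np.uint8),np.ones((5,5)))>0)])
    return ((g>lo+35)&d)*1.
it={}
for l,parts,ks,p0 in(("low",LOWER,("scene:lower_block:2","top:lower_block:0"),[.565,-.1]),("up",UPPER,("scene:upper_block:0","top:upper_block:0"),[.528,-.276])):
    for tag,mf in(("net",lambda c,k:M[k]*1.),("thr",bright)):
        out=[]
        items=[(k.split(":")[0],parts,mf(k.split(":")[0],k)) for k in ks]
        if tag=="thr": items=items[1:]
        for a in np.arange(0,360,30):
            p=np.r_[p0,np.radians(a)]; out.append((cost(p,flat,items),tuple(p)))
        out=sorted(out)[:5]; res=[]
        for c,p in out: res.append(fit(flat,p,items,[.01,.01,.15]))
        res.sort(key=lambda r:r[1])
        for p,c in res[:4]: print(l,tag,p[:2].round(4),np.degrees(p[2]).round(1)%360,round(c,3))
items=[(k[0],pt,M[k[1]]*1.) for k,pt in((("top","top:tilt_plate:0"),PLATE+LEDGE),(("top","top:ledge:0"),LEDGE),(("scene","scene:tilt_plate:0"),PLATE))]
for i in(items,items[:2]+[("scene",PLATE+LEDGE,items[2][2])]):
    p,c=fit(slope,[.585,.12,.05,1.5,.5],i,[.02,.02,.02,.1,.1]); print(p.round(4),np.degrees(p[3:]),round(c,3),[round(cost(p,slope,[j]),3) for j in i])
E
python3 f1.py
python3 - <<'E'
import cv2,numpy as np
a=cv2.imread("pics/top0.png")[200:310,170:300];b=cv2.imread("pics/scene0.png")[225:350,330:480]; d=cv2.imread("pics/top0.png")[230:310,345:490]
c=np.zeros((600,800,3),np.uint8)
for m,x,y,s in((a,0,0,3),(b,395,0,2.7),(d,0,345,3)):
    r=cv2.resize(m,None,fx=s,fy=s,interpolation=cv2.INTER_CUBIC); h,w=r.shape[:2]; h=min(h,600-y);w=min(w,800-x); c[y:y+h,x:x+w]=r[:h,:w]
cv2.imwrite("pics/c1.png",c)
E
```

```text
low net [ 0.5648 -0.0945] 133.2 0.23
low net [ 0.5656 -0.0945] 133.6 0.234
low net [ 0.5645 -0.0942] 313.4 0.277
low net [ 0.5649 -0.094 ] 313.3 0.278
low thr [ 0.566  -0.0935] 133.8 0.059
low thr [ 0.5659 -0.0935] 133.8 0.059
low thr [ 0.5653 -0.0932] 313.5 0.105
low thr [ 0.5653 -0.0931] 313.5 0.105
up net [ 0.5275 -0.271 ] 107.2 0.243
up net [ 0.5274 -0.2708] 107.4 0.244
up net [ 0.5286 -0.2749] 287.4 0.416
up net [ 0.5293 -0.2736] 288.4 0.416
up thr [ 0.5283 -0.2722] 107.2 0.142
up thr [ 0.5282 -0.2721] 106.9 0.143
up thr [ 0.5285 -0.2735] 286.9 0.25
up thr [ 0.5286 -0.2735] 287.0 0.251
[0.5806 0.1208 0.0541 1.4698 0.5388] [84.21428703 30.86839396] 0.378 [np.float64(0.082), np.float64(0.138), np.float64(0.158)]
[0.5804 0.1211 0.0526 1.4712 0.5467] [84.29242395 31.32275288] 0.293 [np.float64(0.079), np.float64(0.136), np.float64(0.079)]
```

View pics/c1.png

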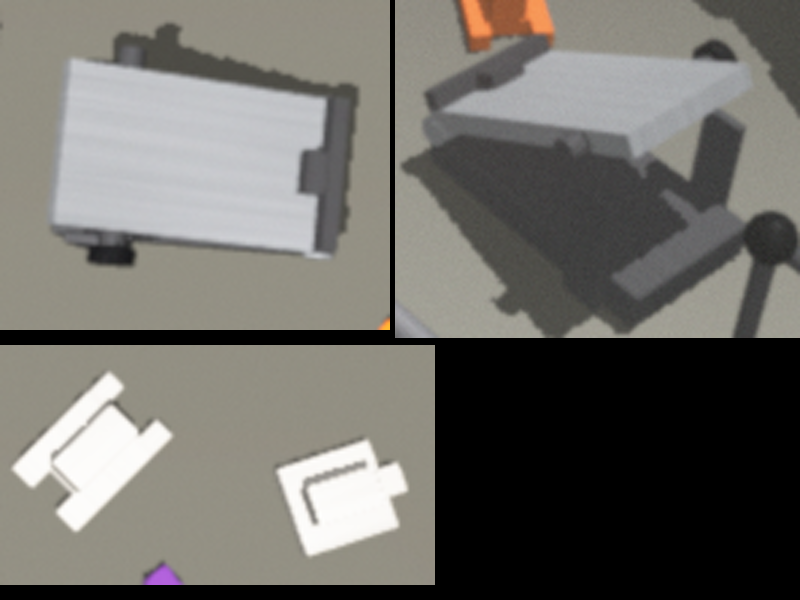

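```bash
cat >> h.py <<'E'
def tool(yaw,tilt=0,roll=0):
    "tool x along heading yaw (deg) rising by tilt (rad), z into the surface"
    b=R.from_euler('ZY',[np.radians(yaw),-tilt]).as_matrix()
    return R.from_matrix(np.c_[b[:,0],-b[:,1],-b[:,2]])
def go(pos,Rt):
    s=get_state(); Rc=rq(s['orientation'])
    print("shift cm",(Rc.inv().apply(np.array(pos)-s['tcp_pos'])*100).round(2),"turn",np.degrees((Rc.inv()*Rt).as_rotvec()).round(2))
E
python3 - <<'E'
from h import *
import workcell; print({k:v for k,v in vars(workcell).items() if 'grip' in k or isinstance(v,float)})
go([.5655,-.094,.15],tool(133.7)); print(get_state()['clock'])
E
```

```text
{'grip_point_offset': 0.0187}
shift cm [-55.44 -42.93   8.13] turn [ 1.000e-02 -0.000e+00  2.214e+01]
1.1
```

send_rows(
  series=[-1.1, -0.9, 0, 0, 0, 0.4, 1, -3.3, -2.6, 0, 0, 0, 1.3, 1, -6.1, -4.7, 0, 0, 0, 2.4, 1, -9.1, -7.0, 0, 0, 0, 3.6, 1, -12.2, -9.4, 0, 0, 0, 4.8, 1, -15.3, -11.8, 0, 0, 0, 6.1, 1, -18.4, -14.2, 0, 0, 0, 7.4, 1, -21.5, -16.6, 0, 0, 0, 8.6, 1, -24.6, -19.0, 0, 0, 0, 9.8, 1, -27.7, -21.4, 0, 0, 0, 11, 1],
)

```text
clock: 1.93
tcp_pos: [0.4008, 0.2136, 0.2316]
orientation: [0.0, 0.303, 0.953, 0.0]
wrist_force: [1.2, -0.1, -0.3]
finger_gap: 0.0851
```

send_rows(
  series=[-3.0, -2.8, 0, 0, 0, 1.2, 1, -6.2, -4.7, 0, 0, 0, 2.4, 1, -9.3, -7.0, 0, 0, 0, 3.6, 1, -12.4, -9.4, 0, 0, 0, 4.8, 1, -15.5, -11.8, 0, 0, 0, 6.1, 1, -18.4, -14.2, 0, 0, 0, 7.4, 1, -21, -16.3, 0, 0, 0, 8.6, 1, -23, -18, 0, 0, 0, 9.8, 1, -24, -18.8, 0, 0, 0, 11, 1, -24, -18.8, 0, 0, 0, 11, 1],
)

```text
clock: 2.77
tcp_pos: [0.4887, -0.0787, 0.2311]
orientation: [0.0, 0.394, 0.919, -0.0]
wrist_force: [0.2, 0.6, 0.9]
finger_gap: 0.0853
```

```bash
python3 - <<'E'
from h import *
s=get_state();print(s['clock'],s['tcp_pos'],s['wrist_force'])
go([.5655,-.094,.018],tool(133.7))
E
```

```text
2.7667 [ 0.4887271  -0.07872012  0.23108162] [0.15438578 0.56105507 0.9000929 ]
shift cm [-6.39  4.52 21.31] turn [-0.01  0.03 -0.16]
```

send_rows(
  series=[-1.5, 1.0, 2, 0, 0, 0, 1, -3.5, 2.4, 5, 0, 0, 0, 1, -5.4, 3.8, 8, 0, 0, 0, 1, -6.3, 4.5, 11, 0, 0, 0, 1, -6.4, 4.5, 14, 0, 0, 0, 1, -6.4, 4.5, 16.5, 0, 0, 0, 1, -6.4, 4.5, 18.5, 0, 0, 0, 1, -6.4, 4.5, 20, 0, 0, 0, 1, -6.4, 4.5, 20.8, 0, 0, 0, 1, -6.4, 4.5, 21.2, 0, 0, 0, 1],
)

```text
clock: 3.6
tcp_pos: [0.5639, -0.0895, 0.0181]
orientation: [-0.001, 0.391, 0.92, 0.0]
wrist_force: [0.1, -0.0, 1.2]
finger_gap: 0.0854
```

send_rows(
  newtons=60,
  series=[0, 0, 0.1, 0, 0, 0, 0.8, 0, 0, 0.1, 0, 0, 0, 0.5, 0, 0, 0.1, 0, 0, 0, 0.2, 0, 0, 0.1, 0, 0, 0, 0, 0, 0, 0.1, 0, 0, 0, 0, 0, 0, 0.1, 0, 0, 0, 0, 0, 0, 0.1, 0, 0, 0, 0, 0, 0, 0.1, 0, 0, 0, 0],
)

```text
clock: 4.27
tcp_pos: [0.5657, -0.0916, 0.0196]
orientation: [0.001, 0.392, 0.92, -0.0]
wrist_force: [-1.5, -1.6, 5.2]
finger_gap: 0.027
```

```bash
python3 - <<'E'
from h import *
s=get_state();print(s['clock'],s['tcp_pos'],s['wrist_force'],s['finger_gap'])
go([.5655,-.094,.018],tool(133.7))
E
```

```text
4.2667 [ 0.56574768 -0.09164822  0.01963877] [-1.52373053 -1.61313173  5.21849484] 0.02701881138665588
shift cm [-0.15 -0.18  0.16] turn [0.   0.12 0.11]
```

send_rows(
  series=[0, 0, -0.5, 0, 0, 0, 0, 0, 0, -1.5, 0, 0, 0, 0, 0, 0, -3.5, 0, 0, 0, 0, 0, 0, -6, 0, 0, 0, 0, 0, 0, -9, 0, 0, 0, 0, 0, 0, -12, 0, 0, 0, 0, 0, 0, -15, 0, 0, 0, 0, 0, 0, -17.5, 0, 0, 0, 0, 0, 0, -18.5, 0, 0, 0, 0, 0, 0, -18.5, 0, 0, 0, 0],
)

```text
clock: 5.1
tcp_pos: [0.5668, -0.0913, 0.2064]
orientation: [0.003, 0.392, 0.92, 0.0]
wrist_force: [-0.3, -0.5, -5.1]
finger_gap: 0.0267
```

```bash
cat >> h.py <<'E'
def fx(): return np.load("fx.npy")
GX=.0187
def tgt(x,h,y=0,off=(0,0)):
    "TCP pose for block with centre at slope coordinate x (m), TCP h above the plate; off=block centre minus TCP along slope/across"
    p=fx(); b,t=slope(p); return t+b.apply([x-off[0],y-off[1],h]), tool(np.degrees(p[3]),p[4])
E
python3 - <<'E'
from h import *
s=get_state();print(s['clock'],s['tcp_pos'],s['wrist_force'],s['finger_gap'])
np.save("fx.npy",[.5805,.121,.0533,1.4705,.543])
go(*tgt(.085,.080)); P,_=tgt(.085,.08); print(P)
E
```

```text
5.1 [ 0.56676524 -0.0912829   0.20641322] [-0.33675034 -0.52035368 -5.13485237] 0.026687579790648258
shift cm [16.42 18.08  4.05] turn [-13.19  29.3   48.41]
[0.58364776 0.15227927 0.16571307]
```

send_rows(
  series=[0.7, 0.7, 0.2, -0.5, 1.2, 1.9, 0, 2.1, 2.4, 0.5, -1.7, 3.8, 6.3, 0, 4.1, 4.5, 1.0, -3.3, 7.3, 12.1, 0, 6.0, 6.6, 1.4, -4.8, 10.7, 17.7, 0, 8.0, 8.8, 1.9, -6.4, 14.2, 23.5, 0, 9.9, 10.9, 2.4, -8, 17.7, 29.3, 0, 11.9, 13, 2.9, -9.5, 21.1, 35, 0, 13.7, 15.1, 3.3, -11, 24.4, 40.4, 0, 15.3, 16.9, 3.7, -12.3, 27.3, 45.2, 0, 16.4, 18.1, 4.0, -13.2, 29.3, 48.4, 0],
)

```text
clock: 5.93
tcp_pos: [0.5802, 0.1543, 0.1599]
orientation: [-0.185, 0.716, 0.644, 0.196]
wrist_force: [-0.6, 0.1, -4.8]
finger_gap: 0.0268
```

send_rows(
  series=[0, 0, 0, 0, 0, 0, 0, 0, 0, 0, 0, 0, 0, 0, 0, 0, 0, 0, 0, 0, 0],
)

```text
clock: 6.18
tcp_pos: [0.5816, 0.1522, 0.1621]
orientation: [-0.182, 0.715, 0.646, 0.196]
wrist_force: [-0.2, -0.1, -3.6]
finger_gap: 0.0268
```

```bash
python3 - <<'E'
from h import *
s=get_state();print(s['clock'],s['tcp_pos'],s['wrist_force'],s['joint_pos'].round(2))
go(*tgt(.085,.08))
for c in CI: cv2.imwrite(f"pics/{c}1.png",read_camera(c))
a=cv2.imread("pics/top1.png")[190:310,160:310];b=cv2.imread("pics/scene1.png")[190:350,310:490]
c=np.zeros((600,800,3),np.uint8); a=cv2.resize(a,None,fx=2.6,fy=2.6,interpolation=2);b=cv2.resize(b,None,fx=2.2,fy=2.2,interpolation=2)
c[:a.shape[0],:a.shape[1]]=a;c[:b.shape[0],400:400+b.shape[1]]=b
# overlay of the fixture model
Rm,t=slope(fx())
for cam,x0,y0,f,ox in(("top",160,190,2.6,0),("scene",310,190,2.2,400)):
    im=cv2.imread(f"pics/{cam}0.png")
    cr=im[190:310,160:310] if cam=="top" else im[190:350,310:490]
    cr=cv2.resize(cr,None,fx=f*.7,fy=f*.7,interpolation=2)
    for bx in PLATE+LEDGE:
        q=((proj(cam,Rm.apply(bx)+t)-[x0,y0]+.5)*f*.7).astype(int)
        for i in range(8):
            for j in(1,2,4):
                if not i&j: cv2.line(cr,tuple(map(int,q[i])),tuple(map(int,q[i|j])),(0,0,255),1)
    h,w=cr.shape[:2]; c[355:355+min(h,245),ox:ox+w]=cr[:245]
cv2.imwrite("pics/c2.png",c)
E
```

```text
6.1833 [0.58161561 0.15224017 0.16210478] [-0.24307519 -0.13522837 -3.56927413] [-0.15  0.37 -0.16  1.08  0.54  1.52]
shift cm [ 0.21  0.2  -0.3 ] turn [-0.36  0.04 -0.15]
```

View pics/c2.png

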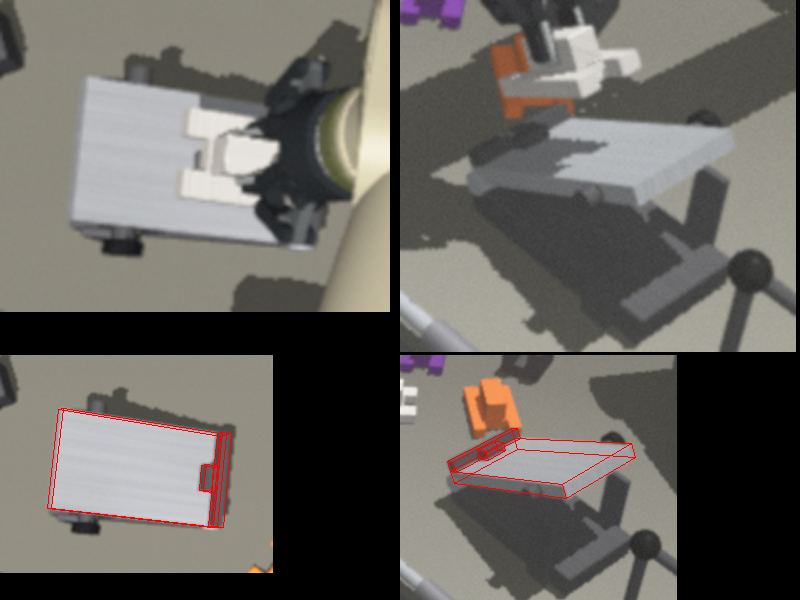

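send_rows(
  series=[0.1, 0.1, 0.5, -0.3, 0, -0.1, 0, 0.2, 0.2, 1.5, -0.4, 0, -0.1, 0, 0.2, 0.2, 2.5, -0.4, 0, -0.1, 0, 0.2, 0.2, 3.4, -0.4, 0, -0.1, 0, 0.2, 0.2, 4.1, -0.4, 0, -0.1, 0, 0.2, 0.2, 4.5, -0.4, 0, -0.1, 0, 0.2, 0.2, 4.7, -0.4, 0, -0.1, 0, 0.2, 0.2, 4.8, -0.4, 0, -0.1, 0],
)

```text
clock: 6.95
tcp_pos: [0.5866, 0.1791, 0.123]
orientation: [-0.179, 0.715, 0.646, 0.2]
wrist_force: [-0.2, 0.4, -4.7]
finger_gap: 0.0267
```

```bash
cat >> h.py <<'E'
def st():
    "TCP and force in slope coordinates"
    s=get_state(); p=fx(); b,t=slope(p)
    print(round(s['clock'],2),"slope mm",(b.inv().apply(s['tcp_pos']-t)*1e3).round(1),"F",b.inv().apply(s['wrist_force']).round(1),"M",b.inv().apply(s['ft_torque']).round(2),"gap",round(s['finger_gap']*1e3,1))
E
python3 - <<'E'
from h import *
st(); go(*tgt(.085,.0196))
for c in CI: cv2.imwrite(f"pics/{c}2.png",read_camera(c))
# refine fixture on empty pictures: bright plate surface top camera
E
```

```text
6.95 slope mm [86.  -0.2 29.5] F [-2.1  0.2 -4.3] M [0.05 0.95 0.03] gap 26.7
shift cm [-0.1  -0.03  0.99] turn [ 0.13 -0.05 -0.05]
```

send_rows(
  series=[0, 0, 0.2, 0, 0, 0, 0, 0, 0, 0.4, 0, 0, 0, 0, 0, 0, 0.6, 0, 0, 0, 0, 0, 0, 0.7, 0, 0, 0, 0, 0, 0, 0.7, 0, 0, 0, 0, 0, 0, 0.7, 0, 0, 0, 0],
)

```text
clock: 7.55
tcp_pos: [0.587, 0.1826, 0.1172]
orientation: [-0.179, 0.715, 0.646, 0.2]
wrist_force: [-0.5, -0.2, -4.4]
finger_gap: 0.0269
```

send_rows(
  series=[0, 0, 0.1, 0, 0, 0, 0, 0, 0, 0.2, 0, 0, 0, 0, 0, 0, 0.2, 0, 0, 0, 0],
)

```text
clock: 7.8
tcp_pos: [0.5871, 0.1836, 0.1154]
orientation: [-0.179, 0.715, 0.646, 0.2]
wrist_force: [-0.8, 0.7, -4.8]
finger_gap: 0.0268
```

```bash
python3 - <<'E'
from h import *
st()
for c in CI: cv2.imwrite(f"pics/{c}3.png",read_camera(c))
a=cv2.imread("pics/top3.png")[195:305,170:300];b=cv2.imread("pics/scene3.png")[220:320,325:475]
c=np.vstack([cv2.resize(a,(520,440),interpolation=2)[60:340],cv2.resize(b,(520,347),interpolation=2)[:320]]);cv2.imwrite("pics/c3.png",c)
E
```

```text
7.8 slope mm [86.  -0.3 20.6] F [-1.9  0.8 -4.4] M [ 0.03  1.03 -0.04] gap 26.8
```

View pics/c3.png

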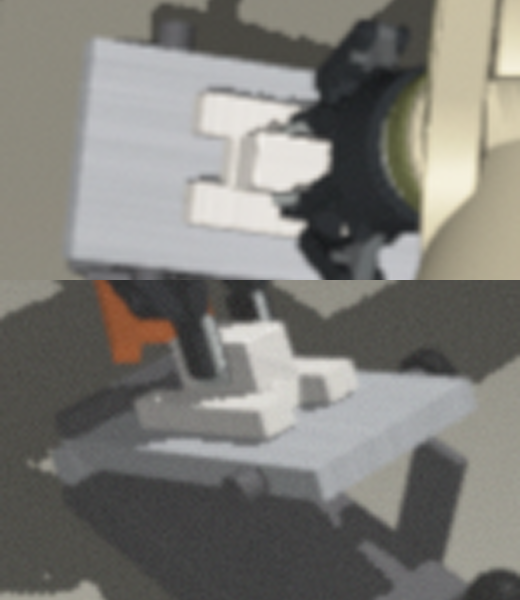

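```bash
cat > f2.py <<'E'
from h import *
M=np.load("m.npz"); p0=fx()
FACE=[box(-12,188,-55,55,0,0)]
def surf(c,p):
    Rm,t=slope(p); return np.clip(render(c,FACE,Rm,t)-render(c,LEDGE,Rm,t),0,1)
ms={}
for c,k in(("top","top:tilt_plate:0"),("scene","scene:tilt_plate:0")):
    g=cv2.imread(f"pics/{c}0.png").min(2).astype(float); d=cv2.dilate(M[k].astype(np.uint8),np.ones((9,9)))>0
    r=surf(c,p0)>.99; e=cv2.erode(r.astype(np.uint8),np.ones((7,7)))>0
    hi=np.median(g[e]); out=cv2.dilate((surf(c,p0)>0).astype(np.uint8),np.ones((9,9)))>0
    lo=np.median(g[out&(surf(c,p0)==0)]); print(c,hi,lo)
    ms[c]=np.clip((g-lo)/(hi-lo),0,1)*(out); ms[c+'o']=out
def cf(p,cs): return sum((((surf(c,p)-ms[c])*ms[c+'o'])**2).sum()/100 for c in cs)
for cs,free in((("top",),[0,1,3]),(("scene",),[0,1,2,3,4]),(("top","scene"),[0,1,2,3,4])):
    x0=p0[free]
    def f(x):
        p=p0.copy();p[free]=x;return cf(p,cs)
    for k in(1,.3):
        d=np.array([.006,.006,.006,.05,.04])[free]*k
        r=minimize(f,x0,method='Nelder-Mead',options=dict(initial_simplex=np.vstack([x0,x0+np.diag(d)]),maxiter=400));x0=r.x
    p=p0.copy();p[free]=x0;print(cs,p.round(4),np.degrees(p[3:]).round(2),r.fun, f(p0[free]))
    np.save("fx_%s.npy"%"".join(cs),p)
# held block, top picture 3, in terms of slope frame of the top fit
p=np.load("fx_top.npy"); g=cv2.imread("pics/top3.png").min(2).astype(float)
b,t=slope(p)
w=np.zeros((480,640),bool); w[205:275,205:242]=True
m=(g>205)&w; print("white px",m.sum(), np.median(g[m]), np.median(g[w&~m]))
al=np.clip((g-np.median(g[w&~m]))/(np.median(g[m])-np.median(g[w&~m])),0,1)
def fb(q):
    Rm=b*R.from_euler('z',q[2]); tt=t+b.apply([q[0],q[1],.001]); return (((render("top",LOWER,Rm,tt)-al)*w)**2).sum()
x0=np.array([.085,0,0])
for k in(1,.3):
    r=minimize(fb,x0,method='Nelder-Mead',options=dict(initial_simplex=np.vstack([x0,x0+np.diag([.004,.004,.05])*k])));x0=r.x
print("block on slope: x,y mm, yaw deg",(x0[:2]*1e3).round(2),np.degrees(x0[2]).round(2),r.fun)
E
python3 f2.py
```

```text
top 196.0 103.0
scene 173.0 116.0
('top',) [0.5807 0.1216 0.0533 1.4762 0.543 ] [84.58 31.11] 1.3126218607187423 1.4252583553672025
('scene',) [0.5772 0.1249 0.0592 1.4854 0.4834] [85.11 27.7 ] 1.3234376886792956 2.5052878111018457
('top', 'scene') [0.5803 0.1214 0.0569 1.4727 0.5032] [84.38 28.83] 2.9473954015484116 3.930546166469048
white px 429 222.0 184.0
block on slope: x,y mm, yaw deg [73.04 -5.96] 8.75 213.29747568855365
```

```bash
cat > f3.py <<'E'
from h import *
def tri(a,b):
    P=[]
    for c in("top","scene"):
        ci=CI[c]; Rm=rq(ci["attitude"]).inv().as_matrix(); P.append(ci["K"]@np.c_[Rm,-Rm@ci["xyz"]])
    X=cv2.triangulatePoints(P[0],P[1],np.array(a,float).reshape(2,1),np.array(b,float).reshape(2,1)).ravel(); X=X[:3]/X[3]
    return X.round(4),(proj("top",X)[0]-a).round(1),(proj("scene",X)[0]-b).round(1)
for n in("fx.npy","fx_topscene.npy","fx_scene.npy"):
    Rm,t=slope(np.load(n)); 
    q=np.array([[.188,-.055,0],[.188,.055,0],[0,-.055,0],[0,.055,0]])
    print(n); print(np.c_[(Rm.apply(q)+t).round(3),proj("top",Rm.apply(q)+t).round(1),proj("scene",Rm.apply(q)+t).round(1)])
for a,b in(((192.7,220),(417,275.7)),((187.7,275),(458.5,249.1))): print(tri(a,b))
E
python3 f3.py
python3 - <<'E'
import cv2,numpy as np
s=cv2.imread("pics/scene0.png"); t=cv2.imread("pics/top0.png")
def cr(im,u,v): # 24x18 px at 16x
    return cv2.resize(im[v:v+18,u:u+24],(384,288),interpolation=cv2.INTER_CUBIC)
c=np.vstack([np.hstack([cr(s,405,266),cr(s,446,240)]),np.hstack([cr(t,182,211),cr(t,180,266)])])
cv2.imwrite("pics/c4.png",c)
E
```

```text
fx.npy
[[6.510e-01 2.760e-01 1.500e-01 1.941e+02 2.187e+02 4.152e+02 2.735e+02]
 [5.420e-01 2.870e-01 1.500e-01 1.880e+02 2.738e+02 4.599e+02 2.472e+02]
 [6.350e-01 1.150e-01 5.300e-02 2.787e+02 2.326e+02 3.460e+02 2.658e+02]
 [5.260e-01 1.270e-01 5.300e-02 2.740e+02 2.837e+02 3.878e+02 2.437e+02]]
fx_topscene.npy
[[6.510e-01 2.800e-01 1.480e-01 1.923e+02 2.191e+02 4.172e+02 2.762e+02]
 [5.420e-01 2.910e-01 1.480e-01 1.863e+02 2.741e+02 4.617e+02 2.496e+02]
 [6.350e-01 1.160e-01 5.700e-02 2.784e+02 2.324e+02 3.463e+02 2.645e+02]
 [5.260e-01 1.270e-01 5.700e-02 2.737e+02 2.837e+02 3.881e+02 2.423e+02]]
fx_scene.npy
[[6.460e-01 2.860e-01 1.470e-01 1.893e+02 2.217e+02 4.221e+02 2.770e+02]
 [5.370e-01 2.950e-01 1.470e-01 1.839e+02 2.768e+02 4.657e+02 2.499e+02]
 [6.320e-01 1.200e-01 5.900e-02 2.763e+02 2.337e+02 3.492e+02 2.639e+02]
 [5.220e-01 1.300e-01 5.900e-02 2.723e+02 2.852e+02 3.904e+02 2.413e+02]]
(array([0.6497, 0.279 , 0.1469]), array([ 0.1, -0.1]), array([0.2, 0. ]))
(array([0.541 , 0.2867, 0.1456]), array([ 0.8, -0.5]), array([1.3, 0. ]))
```

View pics/c4.png

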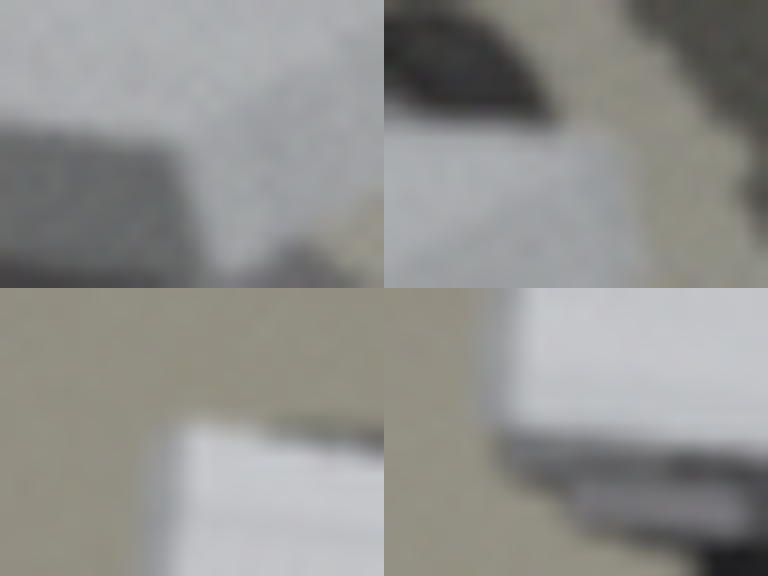

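```bash
cat > f4.py <<'E'
from h import *
from scipy.optimize import least_squares
q=np.array([[.188,-.055,0],[.188,.055,0],[0,-.055,0],[0,.055,0]])
ob={"top":np.array([[193.1,219.1],[187.4,274.4],[278,232.2],[274,283.5]]),"scene":np.array([[415.5,274.6],[459.9,247.6],[344.8,265],[386.7,243.5]])}
w=np.array([1,1,.4,.4])[:,None]
def f(p):
    Rm,t=slope(p); X=Rm.apply(q)+t
    return np.concatenate([((proj(c,X)-ob[c])*w).ravel() for c in ob])
r=least_squares(f,fx()); print(r.x.round(4),np.degrees(r.x[3:]).round(2)); print(f(r.x).round(1).reshape(-1,2).tolist())
# ledge silhouette along with it
M=np.load("m.npz")
items=[("top",LEDGE,M["top:ledge:0"]*1.)]
print("ledge cost",cost(r.x,slope,items),cost(fx(),slope,items))
p,c=fit(slope,r.x,[("top",PLATE+LEDGE,M["top:tilt_plate:0"]*1.),("top",LEDGE,M["top:ledge:0"]*1.),("scene",PLATE+LEDGE,M["scene:tilt_plate:0"]*1.)],[.003,.003,.003,.02,.02]); print("sil",p.round(4))
# block white edges in top3
g=cv2.imread("pics/top3.png")[...,0].astype(int)
b,t=slope(r.x)
for col in(217,219,221,223,226,229): print(col,g[226:272,col].tolist())
E
python3 f4.py
```

```text
[0.5816 0.1205 0.0547 1.4797 0.5274] [84.78 30.22]
[[0.4, -0.2], [0.4, -0.4], [0.3, -0.1], [0.2, -0.1], [0.5, -0.1], [0.3, 0.2], [0.3, 0.2], [0.2, -0.2]]
ledge cost 0.1495329768270945 0.1386951871657754
sil [0.5804 0.1211 0.0523 1.4711 0.5487]
217 [194, 191, 190, 192, 192, 192, 192, 193, 193, 192, 191, 192, 189, 188, 186, 187, 184, 188, 195, 196, 195, 195, 192, 192, 191, 193, 194, 194, 173, 151, 172, 175, 176, 176, 181, 185, 188, 188, 190, 182, 176, 193, 195, 193, 193, 193]
219 [193, 193, 190, 189, 191, 191, 185, 175, 176, 174, 176, 175, 177, 178, 179, 182, 175, 169, 184, 196, 196, 195, 193, 191, 191, 193, 192, 184, 160, 171, 210, 217, 218, 219, 220, 220, 220, 220, 219, 203, 181, 193, 198, 196, 193, 194]
221 [193, 193, 191, 190, 191, 182, 166, 177, 203, 210, 214, 215, 217, 220, 220, 219, 207, 181, 176, 196, 198, 197, 194, 192, 192, 192, 192, 168, 124, 160, 209, 219, 221, 221, 221, 222, 221, 221, 222, 205, 179, 187, 195, 196, 195, 195]
223 [193, 193, 191, 190, 189, 167, 133, 173, 214, 219, 219, 220, 220, 221, 221, 221, 217, 191, 172, 195, 196, 197, 196, 192, 191, 192, 191, 167, 125, 148, 199, 221, 222, 222, 222, 221, 221, 222, 221, 214, 193, 182, 193, 196, 195, 194]
226 [193, 193, 192, 190, 188, 166, 124, 161, 212, 222, 222, 221, 222, 221, 221, 221, 220, 205, 179, 182, 182, 179, 179, 181, 180, 180, 179, 179, 177, 175, 193, 220, 222, 222, 222, 222, 223, 223, 223, 222, 204, 175, 193, 196, 197, 195]
229 [190, 194, 194, 192, 191, 188, 164, 142, 186, 222, 224, 224, 224, 224, 224, 225, 224, 221, 213, 207, 202, 197, 196, 193, 189, 186, 182, 181, 179, 176, 176, 191, 218, 220, 220, 220, 220, 221, 220, 219, 207, 185, 189, 196, 198, 196]
```

```bash
cat >> h.py <<'E'
def onplane(c,uv,h):
    "slope coords where pixel ray meets height h above the plate"
    b,t=slope(fx()); ci=CI[c]; d=b.inv().apply(rq(ci["attitude"]).apply(np.linalg.inv(ci["K"])@np.r_[uv,1.])); o=b.inv().apply(ci["xyz"]-t)
    return (o+d*(h-o[2])/d[2])*1e3
E
python3 - <<'E'
from h import *
for p in([.5812,.1207,.0537,1.476,.533],[.5807,.1216,.0533,1.4762,.543],[.5816,.1205,.0547,1.4797,.5274]):
    np.save("fx.npy",p); print(p)
    for uv in((221,233.6),(221,265.7),(226,233.9),(226,266.6)): print(onplane("top",uv,.0165).round(1),end=" ")
    print("plate head corners",[onplane("top",uv,0).round(1)[:2] for uv in((193.1,219.1),(187.4,274.4))]); st()
# plate edges in top0 at several columns
g=cv2.imread("pics/top0.png")[...,0].astype(int)
for col in(205,235,260): print(col,g[216:236,col].tolist(),g[268:290,col].tolist())
np.save("fx.npy",[.5812,.1207,.0537,1.476,.533])
E
```

```text
[0.5812, 0.1207, 0.0537, 1.476, 0.533]
[134.5 -31.4  16.5] [127.8  32.6  16.5] [123.9 -32.3  16.5] [117.2  33.2  16.5] plate head corners [array([189.3, -54.4]), array([188.9,  56. ])]
7.9 slope mm [85.8  0.1 21.1] F [-1.9  0.3 -4. ] M [-0.01  0.94 -0.01] gap 26.7
[0.5807, 0.1216, 0.0533, 1.4762, 0.543]
[134.3 -31.9  16.5] [127.6  32.   16.5] [123.7 -32.8  16.5] [117.   32.6  16.5] plate head corners [array([189.1, -54.8]), array([188.7,  55.5])]
7.9 slope mm [85.5 -0.5 21. ] F [-1.9  0.3 -4. ] M [-0.01  0.94 -0.01] gap 26.7
[0.5816, 0.1205, 0.0547, 1.4797, 0.5274]
[134.  -31.4  16.5] [127.6  32.6  16.5] [123.4 -32.2  16.5] [116.9  33.3  16.5] plate head corners [array([188.7, -54.6]), array([188.7,  55.8])]
7.9 slope mm [85.4  0.3 20.6] F [-1.9  0.3 -4. ] M [-0.    0.94 -0.01] gap 26.7
205 [130, 130, 129, 120, 108, 153, 197, 200, 202, 201, 196, 197, 200, 199, 199, 201, 203, 202, 200, 201] [199, 200, 200, 202, 200, 197, 195, 186, 153, 109, 100, 103, 100, 83, 46, 40, 41, 44, 44, 51, 91, 128]
235 [111, 77, 70, 71, 70, 71, 67, 70, 77, 118, 172, 199, 202, 200, 198, 199, 200, 202, 202, 200] [200, 204, 206, 204, 205, 204, 204, 204, 205, 205, 204, 182, 129, 102, 105, 130, 132, 132, 132, 133, 132, 131]
260 [132, 131, 131, 130, 130, 130, 123, 100, 73, 69, 70, 71, 76, 115, 168, 197, 200, 198, 199, 200] [207, 204, 203, 201, 204, 205, 206, 207, 206, 205, 206, 208, 208, 203, 171, 111, 105, 129, 133, 132, 132, 132]
```

```bash
python3 - <<'E'
from h import *
go(*tgt(.085,.0196))
E
```

```text
shift cm [-0.09  0.01  0.15] turn [ 0.3  -0.62 -0.33]
```

send_rows(
  series=[-0.1, 0, 0.05, 0.3, -0.6, -0.3, 0, -0.1, 0, 0.1, 0.3, -0.6, -0.3, 0, -0.1, 0, 0.15, 0.3, -0.6, -0.3, 0, -0.1, 0, 0.15, 0.3, -0.6, -0.3, 0],
)

```text
clock: 8.23
tcp_pos: [0.5874, 0.1835, 0.114]
orientation: [-0.177, 0.714, 0.649, 0.195]
wrist_force: [0.1, -0.1, -3.6]
finger_gap: 0.0268
```

```bash
python3 -c "
from h import *
st();go(*tgt(.085,.0196))"
```

```text
8.23 slope mm [85.  -0.2 19.8] F [-1.9 -0.1 -3.1] M [ 0.06  0.94 -0.04] gap 26.8
shift cm [ 0.   -0.02  0.02] turn [ 0.03 -0.02 -0.01]
```

send_rows(
  series=[0, 0, 0.05, 0, 0, 0, 0, 0, 0, 0.1, 0, 0, 0, 0, 0, 0, 0.1, 0, 0, 0, 0],
)

```text
clock: 8.48
tcp_pos: [0.5874, 0.1838, 0.1139]
orientation: [-0.177, 0.714, 0.649, 0.195]
wrist_force: [-3.5, -3.2, 4.0]
finger_gap: 0.0271
```

```bash
python3 -c "
from h import *
st();go(*tgt(.085,.0196))"
```

```text
8.48 slope mm [85.1 -0.2 19.6] F [-1.   3.2  5.3] M [0.64 1.02 0.01] gap 27.1
shift cm [-0.01 -0.02  0.  ] turn [ 0.06 -0.02 -0.02]
```

send_rows(
  series=[-0.2, 0, -0.08, 0, 0, 0, 0, -0.5, 0, -0.08, 0, 0, 0, 0, -0.9, 0, -0.08, 0, 0, 0, 0, -1.3, 0, -0.08, 0, 0, 0, 0, -1.7, 0, -0.08, 0, 0, 0, 0, -2.0, 0, -0.08, 0, 0, 0, 0, -2.2, 0, -0.08, 0, 0, 0, 0, -2.3, 0, -0.08, 0, 0, 0, 0],
)

```text
clock: 9.15
tcp_pos: [0.5858, 0.1637, 0.1022]
orientation: [-0.177, 0.714, 0.649, 0.196]
wrist_force: [1.4, 1.9, 3.8]
finger_gap: 0.0265
```

```bash
python3 -c "
from h import *
st();go(*tgt(.0514,.0196))"
```

```text
9.15 slope mm [61.9 -0.5 19.8] F [ 3.7 -1.2  2.2] M [ 0.02  0.05 -0.03] gap 26.5
shift cm [-1.05 -0.05  0.02] turn [ 0.06 -0.07 -0.01]
```

send_rows(
  series=[-0.15, 0.02, 0, 0, 0, 0, 0, -0.35, 0.04, 0, 0, 0, 0, 0, -0.55, 0.05, 0, 0, 0, 0, 0, -0.7, 0.05, 0, 0, 0, 0, 0, -0.8, 0.05, 0, 0, 0, 0, 0],
)

```text
clock: 9.57
tcp_pos: [0.5856, 0.1571, 0.0984]
orientation: [-0.177, 0.714, 0.649, 0.196]
wrist_force: [-0.8, 0.4, 6.5]
finger_gap: 0.027
```

```bash
python3 -c "
from h import *
st();go(*tgt(.0514,.0196))"
```

```text
9.57 slope mm [54.3 -0.9 19.9] F [3.6 0.9 5.4] M [ 0.11  0.1  -0.08] gap 27.0
shift cm [-0.29 -0.09  0.03] turn [ 0.06 -0.07  0.01]
```

send_rows(
  series=[-0.1, -0.05, -0.03, 0, 0, 0, 0, -0.2, -0.08, -0.03, 0, 0, 0, 0, -0.25, -0.08, -0.03, 0, 0, 0, 0, -0.25, -0.08, -0.03, 0, 0, 0, 0],
)

```text
clock: 9.9
tcp_pos: [0.5844, 0.1548, 0.097]
orientation: [-0.177, 0.714, 0.649, 0.195]
wrist_force: [1.4, 2.0, 4.3]
finger_gap: 0.0267
```

```bash
python3 -c "
from h import *
st()"
```

```text
9.9 slope mm [51.5  0.1 19.9] F [ 4.  -1.2  2.7] M [-0.22  0.07  0.01] gap 26.7
```

send_rows(
  series=[-0.05, 0, 0, 0, 0, 0, 0, -0.1, 0, 0, 0, 0, 0, 0, -0.1, 0, 0, 0, 0, 0, 0],
)

```text
clock: 10.15
tcp_pos: [0.5844, 0.1547, 0.0971]
orientation: [-0.178, 0.713, 0.649, 0.196]
wrist_force: [1.0, 3.8, 5.3]
finger_gap: 0.027
```

```bash
python3 -c "
from h import *
st()"
```

```text
10.15 slope mm [51.5  0.  20. ] F [ 6.  -0.7  2.6] M [-0.16 -0.58 -0.02] gap 27.0
```

send_rows(
  series=[-0.05, 0, 0, 0, 0, 0, 0, -0.1, 0, 0, 0, 0, 0, 0, -0.1, 0, 0, 0, 0, 0, 0, -0.1, 0, 0, 0, 0, 0, 0],
)

```text
clock: 10.48
tcp_pos: [0.5844, 0.1546, 0.0971]
orientation: [-0.178, 0.713, 0.649, 0.197]
wrist_force: [1.9, 5.8, 8.5]
finger_gap: 0.027
```

```bash
python3 -c "
from h import *
st()
for c in CI: cv2.imwrite(f'pics/{c}4.png',read_camera(c))"
```

```text
10.48 slope mm [51.4  0.  20.1] F [ 9.4 -1.4  4.3] M [-0.03 -1.2  -0.24] gap 27.0
```

send_rows(
  series=[0, 0, 0, 0, 0, 0, 0.15, 0, 0, 0, 0, 0, 0, 0.4, 0, 0, 0, 0, 0, 0, 0.65, 0, 0, 0, 0, 0, 0, 0.65, 0, 0, 0, 0, 0, 0, 0.65],
)

```text
clock: 11.0
tcp_pos: [0.5833, 0.1529, 0.095]
orientation: [-0.178, 0.714, 0.649, 0.194]
wrist_force: [-0.2, 0.1, 0.1]
finger_gap: 0.0553
```

send_rows(
  series=[0.1, 0, -0.5, 0, 0, 0, 0.65, 0.1, 0, -1.5, 0, 0, 0, 0.65, 0.1, 0, -3, 0, 0, 0, 0.65, 0.1, 0, -5.5, 0, 0, 0, 0.7, 0.1, 0, -8.5, 0, 0, 0, 0.8, 0.1, 0, -11.5, 0, 0, 0, 1, 0.1, 0, -13.5, 0, 0, 0, 1, 0.1, 0, -14, 0, 0, 0, 1],
)

```text
clock: 11.67
tcp_pos: [0.5791, 0.0808, 0.221]
orientation: [-0.175, 0.714, 0.649, 0.197]
wrist_force: [0.7, 0.5, -0.1]
finger_gap: 0.0853
```

```bash
python3 - <<'E'
from h import *
st(); go([.528,-.2715,.20],tool(107.2))
im=read_camera("scene"); cv2.imwrite("pics/scene5.png",im); t=read_camera("top"); cv2.imwrite("pics/top5.png",t)
a=cv2.resize(im[215:335,320:480],(640,480),interpolation=2); cv2.imwrite("pics/c5.png",a)
E
```

```text
11.67 slope mm [ 50.6  -1.7 164.4] F [ 0.4 -0.6 -0.4] M [0.04 0.47 0.01] gap 85.3
shift cm [-31.7   -1.67 -16.24] turn [  6.4  -30.03 -22.15]
```

View pics/c5.png

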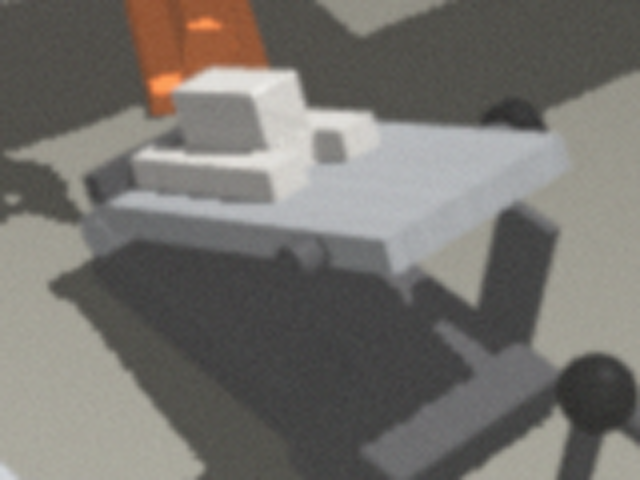

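send_rows(
  series=[-1.0, 0, -0.5, 0.2, -0.9, -0.7, 1, -3.2, -0.2, -1.6, 0.6, -3, -2.2, 1, -6.3, -0.3, -3.2, 1.3, -6, -4.4, 1, -9.8, -0.5, -5.0, 2, -9.3, -6.8, 1, -13.3, -0.7, -6.8, 2.7, -12.6, -9.3, 1, -16.8, -0.9, -8.6, 3.4, -15.9, -11.7, 1, -20.3, -1.1, -10.4, 4.1, -19.2, -14.2, 1, -23.8, -1.3, -12.2, 4.8, -22.5, -16.6, 1, -27.3, -1.4, -14, 5.5, -25.8, -19.1, 1, -30, -1.6, -15.3, 6, -28.4, -21, 1],
)

```text
clock: 12.6
tcp_pos: [0.5288, -0.2516, 0.1942]
orientation: [-0.012, 0.6, 0.8, 0.009]
wrist_force: [0.5, 0.7, -0.0]
finger_gap: 0.0854
```

```bash
python3 - <<'E'
from h import *
st()
t=read_camera("top"); cv2.imwrite("pics/top6.png",t); s=read_camera("scene"); cv2.imwrite("pics/scene6.png",s)
go([.528,-.2715,.10],tool(107.2)); go([.528,-.2715,.0190],tool(107.2))
E
```

```text
12.6 slope mm [-252.1   16.9  311.9] F [ 0.6 -0.5 -0.4] M [-0.05  0.    0.05] gap 85.4
shift cm [-2.18 -0.57  9.33] turn [-0.01 -1.8  -1.16]
shift cm [-2.43 -0.56 17.43] turn [-0.01 -1.8  -1.16]
```

send_rows(
  series=[-0.8, -0.2, 1.5, 0, -0.6, -0.4, 1, -1.6, -0.4, 3.5, 0, -1.2, -0.8, 1, -2.1, -0.55, 6.5, 0, -1.8, -1.2, 1, -2.3, -0.55, 9.5, 0, -1.8, -1.2, 1, -2.3, -0.55, 12.5, 0, -1.8, -1.2, 1, -2.3, -0.55, 14.5, 0, -1.8, -1.2, 1, -2.3, -0.55, 16, 0, -1.8, -1.2, 1, -2.3, -0.55, 17, 0, -1.8, -1.2, 1, -2.3, -0.55, 17.4, 0, -1.8, -1.2, 1, -2.3, -0.55, 17.4, 0, -1.8, -1.2, 1],
)

```text
clock: 13.53
tcp_pos: [0.5286, -0.2669, 0.0201]
orientation: [-0.001, 0.592, 0.806, 0.001]
wrist_force: [-0.0, 0.0, 0.5]
finger_gap: 0.0852
```

```bash
python3 -c "
from h import *
s=get_state();print(s['wrist_force']); go([.528,-.2705,.019],tool(107.2))
# lower block pose in place, from top picture 6
g=cv2.imread('pics/top6.png').min(2).astype(float); b,t=slope(fx())
w=render('top',LOWER,b,t+b.apply([.05,0,0])); w=cv2.dilate((w>0).astype(np.uint8),np.ones((9,9)))>0
al=np.clip((g-195)/30,0,1)
def fb(q): return (((render('top',LOWER,b*R.from_euler('z',q[2]),t+b.apply([q[0],q[1],0]))-al)*w)**2).sum()
x0=np.array([.051,0,0])
for k in(1,.3):
    r=minimize(fb,x0,method='Nelder-Mead',options=dict(initial_simplex=np.vstack([x0,x0+np.diag([.004,.003,.04])*k])));x0=r.x
print(x0[:2]*1e3,np.degrees(x0[2]),r.fun,w.sum())
"
```

```text
[-0.01208582  0.02901008  0.45059616]
shift cm [-0.33 -0.16  0.1 ] turn [ 0.02 -0.14  0.2 ]
[54.27114846  1.32474522] 0.5368654253934784 445.2901960784314 2562
```

send_rows(
  newtons=60,
  series=[-0.3, -0.1, 0.08, 0, 0, 0, 1, -0.3, -0.1, 0.08, 0, 0, 0, 0.8, -0.3, -0.1, 0.08, 0, 0, 0, 0.5, -0.3, -0.1, 0.08, 0, 0, 0, 0.2, -0.3, -0.1, 0.08, 0, 0, 0, 0, -0.3, -0.1, 0.08, 0, 0, 0, 0, -0.3, -0.1, 0.08, 0, 0, 0, 0, -0.3, -0.1, 0.08, 0, 0, 0, 0],
)

```text
clock: 14.2
tcp_pos: [0.5294, -0.2719, 0.0214]
orientation: [0.001, 0.592, 0.806, 0.0]
wrist_force: [-0.5, -1.0, 4.0]
finger_gap: 0.027
```

```bash
python3 - <<'E'
from h import *
s=get_state(); print(s['tcp_pos'],s['wrist_force'],s['finger_gap']); go([.528,-.2705,.019],tool(107.2))
a=cv2.imread("pics/top6.png")[200:300,180:300]; cv2.imwrite("pics/c6.png",cv2.resize(a,None,fx=6,fy=6,interpolation=2))
E
```

```text
[ 0.52935587 -0.27191922  0.02138712] [-0.48921607 -1.02931221  3.97298086] 0.02698260389611386
shift cm [ 0.18 -0.09  0.24] turn [0.12 0.07 0.15]
```

View pics/c6.png

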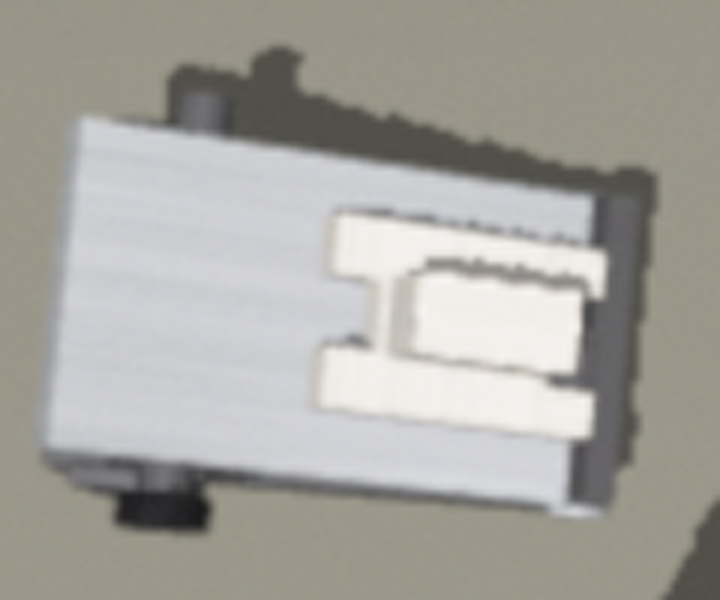

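send_rows(
  series=[0, 0, -0.5, 0, 0, 0, 0, 0, 0, -1.5, 0, 0, 0, 0, 0, 0, -3.5, 0, 0, 0, 0, 0, 0, -6, 0, 0, 0, 0, 0, 0, -9, 0, 0, 0, 0, 0, 0, -12.5, 0, 0, 0, 0, 0, 0, -16, 0, 0, 0, 0, 0, 0, -19.5, 0, 0, 0, 0, 0, 0, -22, 0, 0, 0, 0, 0, 0, -23, 0, 0, 0, 0],
)

```text
clock: 15.03
tcp_pos: [0.53, -0.2722, 0.2555]
orientation: [0.004, 0.592, 0.806, 0.001]
wrist_force: [1.0, -0.7, -3.4]
finger_gap: 0.0269
```

```bash
python3 - <<'E'
from h import *
s=get_state(); print(s['clock'],s['tcp_pos'],s['wrist_force'],s['finger_gap']); print(tgt(.157,.075)[0]); go(*tgt(.157,.075))
E
```

```text
15.0333 [ 0.52995499 -0.27215305  0.25547339] [ 0.99765987 -0.73844367 -3.3779981 ] 0.0268566754149736
[0.59039218 0.21737701 0.19807125]
shift cm [44.94 20.35  5.65] turn [-5.7  30.33 22.36]
```

send_rows(
  series=[0.9, 0.4, 0.1, -0.1, 0.6, 0.4, 0, 3.1, 1.4, 0.4, -0.4, 2.1, 1.6, 0, 6.3, 2.8, 0.8, -0.8, 4.2, 3.1, 0, 9.9, 4.5, 1.2, -1.3, 6.7, 4.9, 0, 13.5, 6.1, 1.7, -1.7, 9.1, 6.7, 0, 17.1, 7.7, 2.1, -2.2, 11.5, 8.5, 0, 20.7, 9.4, 2.6, -2.6, 14, 10.3, 0, 24.3, 11, 3.1, -3.1, 16.4, 12.1, 0],
)

```text
clock: 15.7
tcp_pos: [0.5599, -0.004, 0.2168]
orientation: [-0.102, 0.668, 0.729, 0.106]
wrist_force: [1.0, -0.5, -3.8]
finger_gap: 0.0268
```

```bash
python3 -c "
from h import *
go(*tgt(.157,.075))"
```

```text
shift cm [20.29  4.88  8.21] turn [-3.13 13.52  9.91]
```

send_rows(
  series=[3.5, 0.8, 0.6, -0.5, 2.3, 1.7, 0, 7, 1.7, 1.4, -1.1, 4.7, 3.4, 0, 10.5, 2.5, 2.6, -1.6, 7, 5.1, 0, 14, 3.4, 4, -2.2, 9.3, 6.8, 0, 17, 4.1, 5.6, -2.6, 11.3, 8.3, 0, 19, 4.6, 6.8, -2.9, 12.7, 9.3, 0, 20, 4.8, 7.6, -3.1, 13.5, 9.9, 0, 20.3, 4.9, 8.0, -3.1, 13.5, 9.9, 0, 20.3, 4.9, 8.0, -3.1, 13.5, 9.9, 0],
)

```text
clock: 16.45
tcp_pos: [0.5892, 0.2151, 0.1992]
orientation: [-0.176, 0.713, 0.651, 0.193]
wrist_force: [0.5, -0.3, -2.7]
finger_gap: 0.0264
```

```bash
python3 -c "
from h import *
st();go(*tgt(.157,.0275))"
```

```text
16.45 slope mm [155.5   1.   77.1] F [-1.6 -0.5 -2.2] M [ 0.05  0.84 -0.05] gap 26.4
shift cm [0.17 0.11 4.96] turn [-0.14  0.29  0.19]
```

send_rows(
  series=[0.1, 0.1, 0.6, -0.1, 0.3, 0.2, 0, 0.15, 0.1, 1.6, -0.1, 0.3, 0.2, 0, 0.15, 0.1, 2.6, -0.1, 0.3, 0.2, 0, 0.15, 0.1, 3.5, -0.1, 0.3, 0.2, 0, 0.15, 0.1, 4.2, -0.1, 0.3, 0.2, 0, 0.15, 0.1, 4.7, -0.1, 0.3, 0.2, 0, 0.15, 0.1, 4.9, -0.1, 0.3, 0.2, 0, 0.15, 0.1, 4.9, -0.1, 0.3, 0.2, 0],
)

```text
clock: 17.12
tcp_pos: [0.595, 0.2401, 0.1603]
orientation: [-0.176, 0.714, 0.649, 0.197]
wrist_force: [0.4, 0.6, -3.5]
finger_gap: 0.0267
```

```bash
python3 -c "
from h import *
st();go(*tgt(.157,.0225))
a=read_camera('top');cv2.imwrite('pics/top7.png',a);b=read_camera('scene');cv2.imwrite('pics/scene7.png',b)
a=cv2.resize(a[200:300,180:300],(480,400),interpolation=2)[:300];b=cv2.resize(b[205:305,330:480],(480,320),interpolation=2)[:300]
cv2.imwrite('pics/c7.png',np.vstack([a,b]))"
```

```text
17.12 slope mm [157.6  -2.4  30.8] F [-1.2 -0.4 -3.3] M [ 0.01  0.83 -0.04] gap 26.7
shift cm [-0.07 -0.25  0.83] turn [ 0.26 -0.08  0.05]
```

View pics/c7.png

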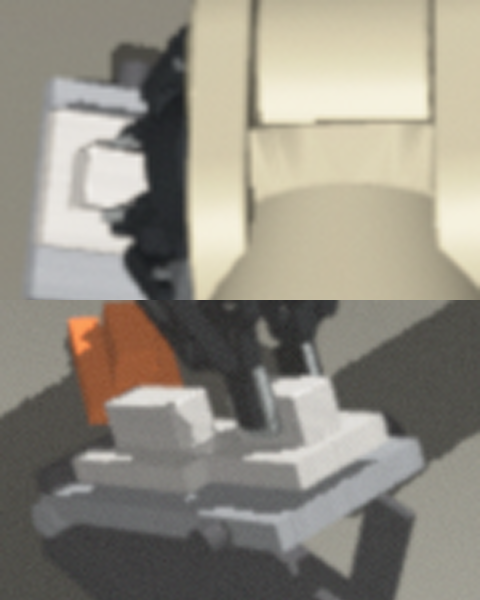

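send_rows(
  series=[0, -0.1, 0.2, 0.2, 0, 0, 0, 0, -0.2, 0.4, 0.2, 0, 0, 0, 0, -0.22, 0.6, 0.2, 0, 0, 0, 0, -0.22, 0.7, 0.2, 0, 0, 0, 0, -0.22, 0.75, 0.2, 0, 0, 0, 0, -0.22, 0.75, 0.2, 0, 0, 0],
)

```text
clock: 17.72
tcp_pos: [0.5935, 0.2439, 0.1544]
orientation: [-0.177, 0.713, 0.649, 0.196]
wrist_force: [0.1, 0.7, -3.6]
finger_gap: 0.027
```

```bash
python3 -c "
from h import *
st();go(*tgt(.157,.0214))"
```

```text
17.72 slope mm [157.8  -0.5  23.8] F [-1.2 -0.1 -3.4] M [ 0.06  0.88 -0.01] gap 27.0
shift cm [-0.08 -0.06  0.24] turn [ 0.11 -0.08  0.07]
```

send_rows(
  series=[0, -0.05, 0.1, 0.1, 0, 0, 0, 0, -0.05, 0.2, 0.1, 0, 0, 0, 0, -0.05, 0.25, 0.1, 0, 0, 0, 0, -0.05, 0.27, 0.1, 0, 0, 0],
)

```text
clock: 18.05
tcp_pos: [0.5932, 0.2453, 0.1522]
orientation: [-0.177, 0.713, 0.649, 0.196]
wrist_force: [-1.2, -1.3, -1.6]
finger_gap: 0.0269
```

```bash
python3 -c "
from h import *
st();go(*tgt(.157,.0214))"
```

```text
18.05 slope mm [ 1.579e+02 -1.000e-01  2.130e+01] F [-2.   1.1 -0.6] M [ 0.14  0.93 -0.03] gap 26.9
shift cm [-0.09 -0.01 -0.01] turn [ 0.02 -0.09  0.06]
```

send_rows(
  series=[-0.15, 0, 0, 0, 0, 0, 0, -0.4, 0, 0, 0, 0, 0, 0, -0.7, 0, 0, 0, 0, 0, 0, -1.0, 0, 0, 0, 0, 0, 0, -1.3, 0, 0, 0, 0, 0, 0, -1.5, 0, 0, 0, 0, 0, 0, -1.6, 0, 0, 0, 0, 0, 0, -1.6, 0, 0, 0, 0, 0, 0],
)

```text
clock: 18.72
tcp_pos: [0.5921, 0.2312, 0.144]
orientation: [-0.177, 0.713, 0.649, 0.196]
wrist_force: [0.6, -0.8, -1.1]
finger_gap: 0.027
```

```bash
python3 -c "
from h import *
st();go(*tgt(.135,.0214))"
```

```text
18.72 slope mm [141.5  -0.4  21.3] F [-1.3 -0.7 -0.6] M [-0.1   0.82  0.01] gap 27.0
shift cm [-0.65 -0.04 -0.01] turn [ 0.04 -0.07  0.05]
```

send_rows(
  series=[-0.15, -0.02, 0, 0, 0, 0, 0, -0.3, -0.04, 0, 0, 0, 0, 0, -0.45, -0.04, 0, 0, 0, 0, 0, -0.55, -0.04, 0, 0, 0, 0, 0, -0.55, -0.04, 0, 0, 0, 0, 0],
)

```text
clock: 19.13
tcp_pos: [0.5912, 0.2268, 0.1414]
orientation: [-0.177, 0.713, 0.649, 0.196]
wrist_force: [-0.0, -0.3, 0.3]
finger_gap: 0.0266
```

```bash
python3 -c "
from h import *
st();go(*tgt(.135,.0214))"
```

```text
19.13 slope mm [1.363e+02 1.000e-01 2.130e+01] F [-0.1  0.   0.4] M [-0.01  0.51  0.01] gap 26.6
shift cm [-0.13  0.01 -0.01] turn [ 0.03 -0.1   0.07]
```

send_rows(
  series=[-0.05, 0, 0, 0, 0, 0, 0, -0.1, 0, 0, 0, 0, 0, 0, -0.15, 0, 0, 0, 0, 0, 0, -0.15, 0, 0, 0, 0, 0, 0],
)

```text
clock: 19.47
tcp_pos: [0.5911, 0.2257, 0.1407]
orientation: [-0.177, 0.713, 0.649, 0.196]
wrist_force: [0.6, -0.6, 1.6]
finger_gap: 0.0268
```

```bash
python3 -c "
from h import *
st();go(*tgt(.135,.0214))"
```

```text
19.47 slope mm [1.35e+02 1.00e-01 2.14e+01] F [ 0.3 -0.6  1.7] M [0.06 0.32 0.03] gap 26.8
shift cm [-0.    0.01 -0.  ] turn [ 0.04 -0.11  0.08]
```

send_rows(
  series=[-0.05, 0, 0, 0, 0, 0, 0, -0.1, 0, 0, 0, 0, 0, 0, -0.15, 0, 0, 0, 0, 0, 0, -0.15, 0, 0, 0, 0, 0, 0],
)

```text
clock: 19.8
tcp_pos: [0.5911, 0.2253, 0.1406]
orientation: [-0.178, 0.713, 0.649, 0.197]
wrist_force: [-0.1, 4.2, 5.1]
finger_gap: 0.027
```

```bash
python3 -c "
from h import *
st()"
```

```text
19.8 slope mm [134.7   0.   21.5] F [6.2 0.5 2.3] M [ 0.09 -0.71 -0.11] gap 27.0
```

send_rows(
  series=[-0.05, 0, 0, 0, 0, 0, 0, -0.1, 0, 0, 0, 0, 0, 0, -0.15, 0, 0, 0, 0, 0, 0, -0.15, 0, 0, 0, 0, 0, 0],
)

```text
clock: 20.13
tcp_pos: [0.5911, 0.2251, 0.1407]
orientation: [-0.179, 0.712, 0.649, 0.198]
wrist_force: [-0.2, 7.0, 7.1]
finger_gap: 0.0268
```

```bash
python3 -c "
from h import *
st()"
```

```text
20.13 slope mm [134.6   0.   21.7] F [9.6 0.9 2.6] M [ 0.2  -1.56 -0.22] gap 26.8
```

send_rows(
  series=[0, 0, 0, 0, 0, 0, 0.15, 0, 0, 0, 0, 0, 0, 0.4, 0, 0, 0, 0, 0, 0, 0.65, 0, 0, 0, 0, 0, 0, 0.65, 0, 0, 0, 0, 0, 0, 0.65],
)

```text
clock: 20.55
tcp_pos: [0.5904, 0.2226, 0.1382]
orientation: [-0.178, 0.714, 0.649, 0.195]
wrist_force: [0.0, -0.4, 0.1]
finger_gap: 0.0554
```

send_rows(
  series=[0.1, 0, -0.5, 0, 0, 0, 0.65, 0.1, 0, -1.5, 0, 0, 0, 0.65, 0.1, 0, -3, 0, 0, 0, 0.65, 0.1, 0, -5.5, 0, 0, 0, 0.7, 0.1, 0, -8.5, 0, 0, 0, 0.8, -1, 0, -11.5, 0, 0, 0, 1, -4, 0, -13.5, 0, 0, 0, 1, -8, 0, -15, 0, 0, 0, 1, -12, 0, -16, 0, 0, 0, 1, -16, 0, -17, 0, 0, 0, 1],
)

```text
clock: 21.38
tcp_pos: [0.5698, -0.0023, 0.2052]
orientation: [-0.176, 0.713, 0.65, 0.196]
wrist_force: [0.9, -0.3, -0.8]
finger_gap: 0.0855
```

send_rows(
  series=[-4, 0, -2, 0, 0, 0, 1, -8, 0, -4, 0, 0, 0, 1, -12, 0, -5, 0, 0, 0, 1, -15, 0, -6, 0, 0, 0, 1, -16, 0, -6, 0, 0, 0, 1, -16, 0, -6, 0, 0, 0, 1, -16, 0, -6, 0, 0, 0, 1, -16, 0, -6, 0, 0, 0, 1],
)

```text
clock: 22.05
tcp_pos: [0.5539, -0.1665, 0.1747]
orientation: [-0.178, 0.713, 0.65, 0.196]
wrist_force: [-0.0, -0.4, 0.5]
finger_gap: 0.0853
```

```bash
python3 - <<'E'
from h import *
st(); s=get_state(); print(s['tcp_pos'],abs(s['qvel']).max())
a=read_camera('top');b=read_camera('scene');cv2.imwrite('pics/top8.png',a);cv2.imwrite('pics/scene8.png',b)
a=cv2.resize(a[205:295,180:300],(600,450),interpolation=2)[:300];b=cv2.resize(b[220:280,330:470],(600,257),interpolation=2)
cv2.imwrite('pics/c8.png',np.vstack([a,b]))
E
```

```text
22.05 slope mm [-186.9   -0.   250.8] F [-0.1 -0.   0.6] M [0.   0.45 0.02] gap 85.3
[ 0.55394332 -0.16645653  0.17472792] 0.021332584484924692
```

View pics/c8.png

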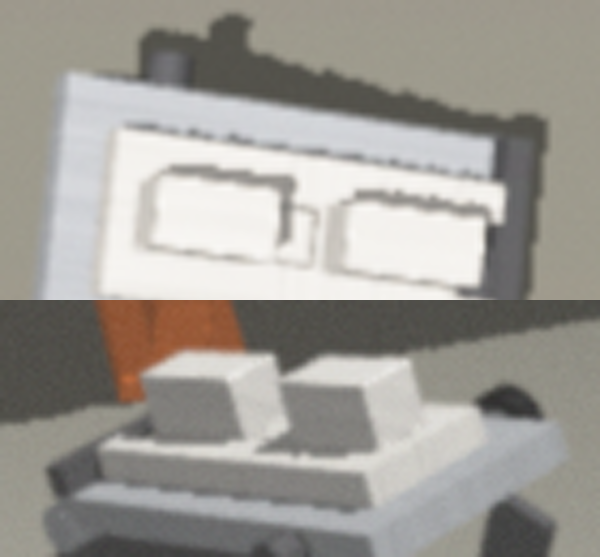

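Both blocks lie flat and in line. There is no visible seam between their shoulders, and the ledge end is closed.

```bash
python3 -c "
from workcell import *
print(get_state()['clock'],hand_in())"
```

```text
the job is handed in; nothing more can be done
22.15 None
```

Both blocks are on the slope, flat and home as far as my checks show. I handed the job in at 22.2 s, with the arm clear of everything.

- **Lower block:** I laid it on the slope uphill of the tongue and slid it down. At the ledge it stopped moving as the push rose to about 10 N (wrist reading 9.4 N), then I let go. The top camera showed its end against the ledge and the wide notch around the tongue.
- **Upper block:** I placed it the same way, with its tongue in the upper notch. It stopped at 134.6 mm up the slope, where 135 mm was expected, with a wrist reading of 9.6 N.
- **Final pictures:** Both cameras showed the blocks lying flat and in line, with no visible gap at the shoulder. The highest force I read in any direction was about 10 N, and nothing suggested the plate or the instruments had moved. I did not measure those again.
- **Checks that disagreed:** The fits for the plate tilt ranged from 0.48 to 0.55 rad. I used 0.533, and both blocks then touched down evenly. One automatic image fit put the lower block at 54 mm instead of 50 mm. Its residual was poor, so I went by the contact position and the picture instead.

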